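# Close the indexed length stop on a workpiece and hold the lock pin home

## Task

Slide the dark wooden block across the bench, without lifting it, into the stop rail's pocket, between the fixed dark end plate and the yellow sliding stop, until its long side lies flat against the rail's bed. Then pull up the red lock knob, slide the yellow stop section exactly one hole toward the end plate so that it closes the block in, and let the pin go fully home in that hole. Finish while still holding the red knob in the gripper with the pin fully down; leave the wax tin, the turned knob and the pale cube where they are.

Things in the scene. Friction and masses are not known exactly. Their poses are not given: they have to be found in the camera images.
- stop_rail: Fixed stop rail: aluminium bed 40 (x) x 270 (y) x 18 mm high on the bench, origin under its centre; x points away from the robot's side, y along the rail toward the end plate. Front face, against which the block goes: x = -20 mm. Over it a steel tube, 26 mm wide, top at z = 51 mm, with holes 12 mm wide at y = -73, -33, 7, 47, 87 mm. Only knob and plunger housing rise above 60 mm.
- pocket (a point): Where the block's origin belongs once it is closed in, on the bench, in the rail's axes (rail x = -42.5, y = 76 mm): block's 70 mm side along the rail and touching the bed's front, 4 mm play to the end plate and 4 mm to the stop after it has moved one hole.
- block: The workpiece: dark brown wooden block, 45 (x) x 70 (y) x 32 (z) mm, about 0.15 kg, loose on the bench in front of the rail. Origin at the centre of its underside; its y axis is its long side.
- stop_slide (a joint): Position of the yellow sliding section (37 mm square sleeve, 60 mm long, centred under the knob) along the rail's y axis, m: 0 in its first hole, 0.040 in the next hole toward the end plate. With the pin pulled it slides from -0.044 to 0.083 with about 1.5 N friction; with the pin down it is locked with about 1.5 mm play either way.
- lock_pin (a joint): Lift of the spring-loaded plunger (red knob and pin), m: 0 fully down, pin 12 mm deep in a hole; it clears the tube at 0.012, its upper stop is 0.016. The spring pulls it down with 5 N at 0 and 8 N at the top. Between holes a released pin rides on the tube at 0.012 and drops into the next hole that it meets.
- knob (a point): Middle of the red round knob on the plunger, on the pin's axis, 91 mm above the bench when down; moves with the sliding section and with the pin. Knob: 25 mm high (78 to 103 mm above the bench when down), 23 mm diameter in its lower part and 30 mm diameter from 91 to 100 mm. Below it a steel housing of 20 to 26 mm diameter on the sleeve, from 57 to 75 mm.
- wax_tin: Bystander: round yellow tin 74 mm in diameter, 32 mm high; origin at the centre of its underside.
- turned_knob: Bystander: dark turned wooden knob 44 mm in diameter, 50 mm high; origin at the centre of its underside.
- pine_cube: Bystander: pale wooden cube 42 x 45 x 40 mm; origin at the centre of its underside.
- end_plate (a point): Middle of the foot of the fixed dark end plate's inner face (rail x = -37.5, y = 115 mm, on the bench). The plate is 12 mm thick, 45 mm high in front of the bed, and reaches forward to rail x = -55 mm.
- next_hole (a point): Mouth of the hole that the pin must enter, on top of the tube (rail y = 7 mm, z = 51 mm), 40 mm from the first hole toward the end plate.
- stop_face (a point): Middle of the foot of the yellow stop plate's face that looks at the end plate, on the sliding section, 30 mm beyond the knob's axis along the rail's y. The plate reaches forward to rail x = -55 mm, is 45 mm high. At the start it stands at rail y = -3 mm (pocket 118 mm long), one hole on at y = 37 mm (pocket 78 mm long); while sliding it may push the block along.
There are look-alikes about, which are no part of the job. What is shaped like the block but orange or turquoise is not meant.

How it is judged:
On the way, in this order (a step that is already met when the one before it is completed fails the run):
1. the block lies flat against the bed inside the pocket while the stop is still in its first hole (x of block in the frame of stop_rail above -0.0475 m and y of block in the frame of stop_rail between 0.028 and 0.084 m and angle between the y axis of block and the y axis of stop_rail, either way round below 0.1 rad and value of joint stop_slide below 0.006 m and value of joint lock_pin below 0.003 m), for 0.2 s.
2. the plunger is pulled clear of the first hole (value of joint lock_pin above 0.0105 m and value of joint stop_slide between -0.008 and 0.008 m).
At the end, for the whole second after the job is handed in: Stop slide at the next hole (0.040 m within 4 mm), pin down within 2 mm, fingers still holding the red knob (over 3 N), block flat and at rest on the bench between end plate and stop, within 6 mm of the bed's front and 0.1 rad of parallel (value of joint stop_slide between 0.036 and 0.044 m and value of joint lock_pin below 0.002 m and contact force between the fingers and lock_pin above 3 N and x of block in the frame of stop_rail above -0.0485 m and y of block in the frame of stop_rail between 0.068 and 0.084 m and angle between the y axis of block and the y axis of stop_rail, either way round below 0.1 rad and height (world z) of block below 0.006 m and angle between block's own z axis and vertical below 0.1 rad and linear speed of block below 0.02 m/s); the arm keeps its last pose, push and grip.
It fails at once if the block is lifted off the bench or tipped (height (world z) of block above 0.015 m or angle between block's own z axis and vertical above 0.4 rad).
It fails at once if a bystander is disturbed (distance of any of wax_tin, turned_knob, pine_cube from where it was at the start of the episode above 0.03 m).
It also fails if it takes over 51 s, if anything falls off the work surface, if the arm or the gripper's body presses on something with over 40 N, if the wrist force passes 120 N, or if a joint passes its speed limit or range.

## Robot

A 6-joint arm with a two-finger parallel gripper is mounted at the origin on a cart in front of the work surface, level with it; the furniture and walls round the work are solid. World frame = base frame: x ahead of the robot, y to its left, z up, the work surface at z = 0. Lengths are in m, angles in rad, forces in N, time in s.
With the tool pointing down it reaches from about 0.4 to 0.825 m from the base axis. Payload 7 kg.
Tool frame: the origin (TCP) lies on the centre line of the jaws, within the pads' length; the fingertips stand 14 mm ahead of it and the grasp point (between the pads) lies 5 mm behind it; z points along the fingers, y is the line along which they close (so a half turn about z gives the same grasp; the last joint's range is limited). The gripper opens to 88 mm and grips with 3 to 60 N. Pads are 19 mm wide; open, the fingers measure 130 mm over their backs; the gripper's body (78 mm by 193 mm) begins 47 mm behind the grasp point.
Start: joints at [1.444, 0.359, 0.012, 0, -1.224, -0.288], TCP at [0.272, 0.618, 0.241] pointing down, gripper open.
Joint ranges: [-3.07, 3.07], [-1.43, 2.12], [-1.02, 1.25], [-3.03, 1.67], [-3.05, -0], [-3.03, 3.03]. Speed limits (rad/s): [2.39, 2.39, 3.01, 3.14, 3.14, 3.14].

## Interface

Orientations are given as [roll, pitch, yaw] about the fixed x, y, z axes, in that order (R = Rz(yaw) Ry(pitch) Rx(roll)).
In Python, from station import arm gives the robot as it stands.
- The arm moves only by the tool move_arm, never from a script. Its argument "rows" is a list of rows, each an object with "translation": the shift along the tool's x, y, z in cm, a list of three; "rot": the turn, a rotation vector about the tool's x, y, z in degrees, a list of three; "hand": the closure, from 0 (fully open) to 1 (shut). A call has 1 to 8 rows; each row is the pose to reach, as a shift and turn from the pose commanded when the call began, along the tool's axes at that moment; what a row does not reach only later rows make up. A row lasts 1/12 s, in which the tool goes at most 41.7 mm and 7.16 degrees, less where a joint would pass 70% of its speed; a pose out of reach is approached as far as the arm can. A call with a gripper value outside its range is refused whole. The fingers move at their own pace and stop on an object; "squeeze" is the grip in N (left out, the last holds). Time passes only in rows, so rows that repeat a pose let the fingers close. It gives the time, the measured TCP pose, the force, the opening and the grip force at its end, in the units of the state.
- arm.get_state(): the state, without advancing time (a new reading comes with each control period).
- arm.grab_frame(name): name is "scene" or "top" or "wrist"; returns (picture, depth): 384x512x3 uint8, red, green, blue; 384x512 float32, m along the optical axis (not along the pixel's ray), 0 where there is no reading.
- arm.camera_params(name): a dict with "vfov" (degrees; the focal length in pixels is half the picture's height over the tangent of half this angle, whatever the lens; pixels are square), "cx", "cy" (the principal point, pixels), "k1" (the pictures are not rectified: a ray, as slopes to the right and down, at radius r is drawn at 1 + k1 r^2 times it, then the intrinsics apply), "position" and "orientation" of the camera in the world; the wrist camera has in their place "tool_from_camera" (4x4, takes a point from camera to tool coordinates, whose origin is the TCP and whose axes are the flange's). Camera axes: x right, y down, z forward; pixel columns grow to the right and rows downward; lengths in m; the calibration is good to about 2 mm. A picture is of the moment at which its call begins: read the wrist's pose just before it. camera_params takes no time and is no camera call.
- arm.job_done(): hands the job in; it is judged then, once.
Trained networks look in the newest picture that a camera, given by its name, has taken for a name from the list of things; names that differ only in an ending like _2 or _b are one class to them, and where a whole thing is asked for, a point or a joint stands for the part that bears it (a point fixed in the world has none). Each returns a list of dicts, best first, with "p" (0 to 1); they miss things now and then, are a little off and sometimes report something else, mostly with a low value. They report only what shows in the picture. A call takes as long as a camera call. They do not tell look-alikes from the thing itself.
- arm.search_frame(label, camera): "point" ([x, y, z] in m, in the coordinates of the camera as it stood for that picture, good to about 4 mm: the middle of the surface that is visible of it).
- arm.pinpoint(label, camera): "point" ([x, y, z] in m, in the coordinates of the camera as it stood for that picture, good to about 4 mm: a listed point, or the origin of a listed thing).
The state is a dict: "t": time; "q": joint angles; "qd": joint speeds; "joint_efforts": joint torques, N m; "eef_pos": TCP position; "ee_rot": TCP orientation; "force": force on the tool from outside, world axes, zero at the start; "moment": the same for the moment, N m; "width": finger opening in m; "gripper_force": force on a finger pad.
Only numpy, scipy, OpenCV 4.12 (cv2) and the standard library are available. Lean on these libraries where they do the work, as an engineer would, in place of code of your own. Each camera call takes 0.05 s, during which the arm holds its last target. There are 200 camera calls.

## Working session

There is one attempt and no reset: what is moved stays moved. The work goes in short steps, Python scripts to look and compute and a tool call to move; the robot and the scene stay as the last step left them, time stands still between calls to the robot, and variables do not carry over. Pictures are saved under pics/ and viewed, at most 10 in all, crops included, and the job is handed in when it is done.

Besides the shell and the picture viewer there is one more tool, called after "Emit:" by a JSON object that holds its "api" and its "payload", one argument or row to a line. move_arm: Moves the arm, as the interface text tells. Its arguments: {"type":"object","properties":{"rows":{"type":"array","items":{"type":"object","properties":{"translation":{"type":"array","items":{"type":"number"}},"rot":{"type":"array","items":{"type":"number"}},"hand":{"type":"number"}}}},"squeeze":{"type":"number"}},"required":["rows"]}

```bash
mkdir -p pics; ls; cat > h.py <<'E'
import numpy as np, cv2
from scipy.spatial.transform import Rotation as R
from station import arm
np.set_printoptions(precision=4,suppress=True)
def rot(o):
    o=np.array(o,float)
    if o.shape==(3,3): return o
    return R.from_quat(o).as_matrix() if o.size==4 else R.from_euler('xyz',o).as_matrix()
def T(cam,st=None):
    p=arm.camera_params(cam); M=np.eye(4)
    if 'position' in p: M[:3,:3]=rot(p['orientation']); M[:3,3]=p['position']; return M
    st=st or arm.get_state(); M[:3,:3]=rot(st['ee_rot']); M[:3,3]=st['eef_pos']
    return M@np.array(p['tool_from_camera'])
def cloud(cam,d,st=None):
    p=arm.camera_params(cam); h,w=d.shape; f=h/2/np.tan(np.radians(p['vfov'])/2)
    K=np.array([[f,0,p['cx']],[0,f,p['cy']],[0,0,1]])
    uv=np.stack(np.meshgrid(np.arange(w),np.arange(h)),-1).reshape(-1,1,2).astype(float)
    n=cv2.undistortPoints(uv,K,np.array([p['k1'],0,0,0.]))[:,0]
    X=np.c_[n,np.ones(len(n))]*d.reshape(-1,1); M=T(cam,st)
    return (X@M[:3,:3].T+M[:3,3]).reshape(h,w,3)
def find(label,cam,M,fn='pinpoint'):
    for r in getattr(arm,fn)(label,cam)[:4]:
        print(cam,fn,label,round(r['p'],2),(M@np.r_[r['point'],1])[:3])
E
python3 - <<'E'
from h import *
for c in('scene','top'):
    print(c,arm.camera_params(c))
    im,d=arm.grab_frame(c); np.savez(f'pics/{c}0.npz',im=im,d=d)
    cv2.imwrite(f'pics/{c}0.png',im[...,::-1])
    M=T(c)
    for l in('stop_rail','block','knob','end_plate','stop_face','pocket','next_hole','wax_tin','turned_knob','pine_cube'): find(l,c,M)
print(arm.get_state())
E
```

```text
pics
scene {'vfov': 55.36224286554929, 'cx': 259.67128858344824, 'cy': 197.65133119323028, 'k1': 0.011035510624627692, 'position': array([-0.0337, -0.5032,  0.7782]), 'orientation': array([-2.3166,  0.0073, -0.8322])}
scene pinpoint stop_rail 0.93 [ 0.5981 -0.081   0.003 ]
scene pinpoint block 0.79 [ 0.475   0.1758 -0.0018]
scene pinpoint block 0.74 [0.4988 0.0309 0.0002]
scene pinpoint block 0.57 [ 0.476  -0.148   0.0014]
scene pinpoint knob 0.63 [ 0.5918 -0.1153  0.0911]
scene pinpoint end_plate 0.92 [0.5697 0.0341 0.0043]
scene pinpoint stop_face 0.78 [ 0.562  -0.0813 -0.0012]
scene pinpoint pocket 0.74 [ 0.5641 -0.003   0.0032]
scene pinpoint pocket 0.67 [ 0.4835 -0.2831  0.0004]
scene pinpoint next_hole 0.97 [ 0.5993 -0.076   0.054 ]
scene pinpoint wax_tin 0.91 [ 0.4845 -0.2847  0.0032]
scene pinpoint turned_knob 0.62 [ 0.5645 -0.3545 -0.0009]
scene pinpoint pine_cube 0.64 [0.5324 0.3766 0.0053]
scene pinpoint pine_cube 0.26 [ 0.6012 -0.0769  0.0522]
top {'vfov': 53.66816830342413, 'cx': 249.82413713831968, 'cy': 194.50251158893184, 'k1': 0.0417607259759389, 'position': array([ 
[... 512 characters left out ...]
.9 [ 0.5991 -0.0765  0.0509]
top pinpoint wax_tin 0.9 [ 0.4823 -0.2854  0.0023]
top pinpoint turned_knob 0.51 [ 0.5638 -0.3525 -0.0012]
top pinpoint pine_cube 0.8 [0.5288 0.3702 0.0025]
top pinpoint pine_cube 0.28 [ 0.5638  0.0001 -0.0021]
{'t': 1.1, 'q': array([ 1.4441,  0.3586,  0.0119, -0.    , -1.2241, -0.2881]), 'qd': array([ 0.0012,  0.0015, -0.0004, -0.0007,  0.0003,  0.0001]), 'joint_efforts': array([ -0.0008, -58.2397,  29.3316,   7.0023,   0.0125,  -0.0001]), 'eef_pos': array([0.272 , 0.6177, 0.2406]), 'ee_rot': array([-3.1416,  0.    , -0.4148]), 'force': array([0.0225, 0.0414, 0.5789]), 'moment': array([0.0467, 0.0726, 0.0256]), 'gripper_force': 0.0, 'width': 0.08755253020814639}
```

View pics/top0.png

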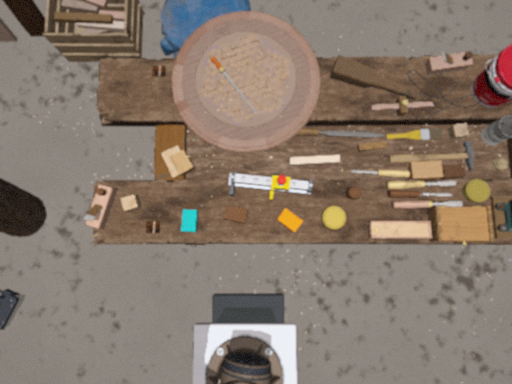

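View pics/scene0.png

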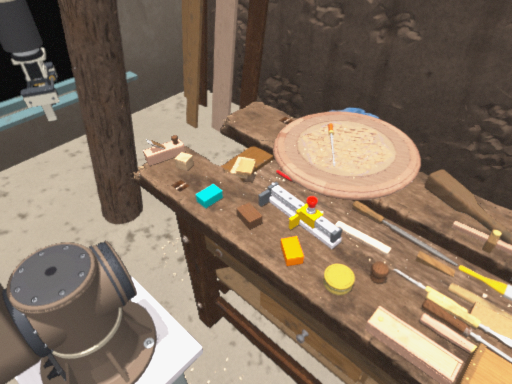

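```bash
python3 - <<'E'
from h import *
z=np.load('pics/top0.npz'); im,d=z['im'],z['d']; P=cloud('top',d)
def rect(name,m):
    n,l,s,c=cv2.connectedComponentsWithStats(m.astype(np.uint8))
    for i in range(1,n):
        if s[i,4]>40:
            p=P[l==i]; r=cv2.minAreaRect((p[:,:2]*1000).astype(np.float32)); print(name,r,s[i,4],np.median(p[:,2]),im[l==i].mean(0))
ok=d>0
x,y,zz=P[...,0],P[...,1],P[...,2]
rect('z32',ok&(abs(zz-.032)<.006)&(x<.56)&(x>.4))
rect('hi',ok&(zz>.085)&(zz<.12)&(x>.54)&(x<.66)&(abs(y)<.25))
hsv=cv2.cvtColor(im,cv2.COLOR_RGB2HSV)
red=ok&(hsv[...,1]>140)&((hsv[...,0]<8)|(hsv[...,0]>172))&(x>.5)&(zz>.07)
rect('red',red)
rect('tube',ok&(abs(zz-.051)<.004)&(x>.56)&(x<.65)&(abs(y+.08)<.2))
rect('bed',ok&(abs(zz-.018)<.006)&(x>.56)&(x<.65)&(abs(y+.08)<.2))
E
```

```text
z32 ((546.6013793945312, -739.39990234375), (68.09185791015625, 26.558961868286133), 89.91648864746094) 156 0.030222280956619052 [164.7949 146.6474  75.8718]
z32 ((493.2822265625, 28.649555206298828), (69.52450561523438, 45.088584899902344), 77.16765594482422) 299 0.031633065951826245 [132.01    93.6488  66.2542]
z32 ((482.6031799316406, -285.11871337890625), (70.7127914428711, 73.82829284667969), 0.30288776755332947) 419 0.030528666698793838 [206.0477 182.3723  93.3317]
z32 ((472.6994323730469, 178.9970703125), (45.25232696533203, 69.49585723876953), 86.43756866455078) 303 0.03192569592826966 [ 48.3036 201.7294 199.2772]
z32 ((473.8363037109375, -144.65109252929688), (68.94450378417969, 45.00089645385742), 52.76809310913086) 307 0.031923278755211726 [233.4788 165.8241  36.9609]
z32 ((460.82525634765625, -496.6796875), (101.06392669677734, 195.93380737304688), 0.06903556734323502) 981 0.033818882672521866 [211.5372 181.1988 148.8247]
hi ((591.1796264648438, -114.65438079833984), (24.797122955322266, 27.3817081451416), 89.80278015136719) 75 0.10139976381125781 [225.3067  90.36    63.6
[... 414 characters left out ...]
0321044922) 55 0.10190711141581521 [230.0545  75.5818  64.2909]
tube ((603.6898803710938, -22.52777099609375), (133.85935974121094, 33.75765609741211), 85.65835571289062) 271 0.05082886412656529 [213.5941 212.9557 215.9114]
tube ((583.908203125, -174.93960571289062), (57.279815673828125, 32.52824783325195), 87.43128967285156) 135 0.050699471111841365 [218.1407 217.1333 219.9259]
bed ((585.9827270507812, -23.762210845947266), (116.19371032714844, 9.119091987609863), 83.5520248413086) 103 0.017281715829045252 [215.9126 217.9029 223.4951]
bed ((570.7628784179688, -164.6544647216797), (95.45170593261719, 10.112818717956543), 84.20076751708984) 66 0.015790180710153923 [203.1364 203.5303 207.0909]
```

The top view shows the dark block at (235,214) px in front of the rail at (270,185). Turquoise (189,220) and orange (290,219) are look-alikes. The red knob is at (282,181), the wax tin at (334,217). I'll bring the wrist camera over the rail for a finer measurement.

```bash
cat >> h.py <<'E'
def go(x,y,z,yaw,st=None):
    st=st or arm.get_state(); A=rot(st['ee_rot']); B=R.from_euler('xyz',[np.pi,0,np.radians(yaw)]).as_matrix()
    print('go',np.round(A.T@(np.array([x,y,z])-st['eef_pos'])*100,2),np.round(np.degrees(R.from_matrix(A.T@B).as_rotvec()),1))
E
python3 - <<'E'
from h import *
print(arm.camera_params('wrist'))
go(.50,.0,.25,-103)
E
```

```text
{'vfov': 61.264481826645984, 'cx': 258.79598998058657, 'cy': 192.2226156235468, 'k1': 0.02443484691201529, 'tool_from_camera': array([[ 0.0003, -0.9654, -0.2608,  0.0697],
       [ 1.    , -0.    ,  0.0011,  0.0008],
       [-0.0011, -0.2608,  0.9654, -0.1441],
       [ 0.    ,  0.    ,  0.    ,  1.    ]])}
go [45.76 47.35 -0.94] [ 0.   0.  79.2]
```

Emit:
{"api": "move_arm", "payload": {
  "rows": [
    {"translation":[23,24,-1],"rot":[0,0,40],"hand":0},
    {"translation":[23,24,-1],"rot":[0,0,40],"hand":0},
    {"translation":[23,24,-1],"rot":[0,0,40],"hand":0},
    {"translation":[23,24,-1],"rot":[0,0,40],"hand":0},
    {"translation":[23,24,-1],"rot":[0,0,40],"hand":0},
    {"translation":[23,24,-1],"rot":[0,0,40],"hand":0},
    {"translation":[23,24,-1],"rot":[0,0,40],"hand":0},
    {"translation":[23,24,-1],"rot":[0,0,40],"hand":0}
  ]
}}

```text
t: 1.77
eef_pos: [0.386, 0.3034, 0.251]
ee_rot: [-3.141, 0.0, -1.113]
force: [0.8, 0.6, 0.5]
width: 0.0876
gripper_force: 0.0
```

```bash
python3 - <<'E'
from h import *
print(arm.get_state()['eef_pos'],arm.get_state()['ee_rot']);go(.50,.0,.25,-103)
E
```

```text
[0.386  0.3034 0.251 ] [-3.1409  0.0004 -1.113 ]
go [32.25  3.18  0.08] [-0.   0.  39.2]
```

Emit:
{"api": "move_arm", "payload": {
  "rows": [
    {"translation":[32,3,0],"rot":[0,0,39],"hand":0},
    {"translation":[32,3,0],"rot":[0,0,39],"hand":0},
    {"translation":[32,3,0],"rot":[0,0,39],"hand":0},
    {"translation":[32,3,0],"rot":[0,0,39],"hand":0},
    {"translation":[32,3,0],"rot":[0,0,39],"hand":0},
    {"translation":[32,3,0],"rot":[0,0,39],"hand":0},
    {"translation":[32,3,0],"rot":[0,0,39],"hand":0},
    {"translation":[32,3,0],"rot":[0,0,39],"hand":0}
  ]
}}

```text
t: 2.43
eef_pos: [0.5009, 0.0022, 0.2509]
ee_rot: [-3.141, 0.0, -1.795]
force: [0.5, 2.7, -0.4]
width: 0.0876
gripper_force: 0.0
```

```bash
python3 - <<'E'
from h import *
arm.grab_frame('wrist')
st=arm.get_state(); print(st['eef_pos'],st['ee_rot'],abs(st['qd']).max())
im,d=arm.grab_frame('wrist'); M=T('wrist',st)
cv2.imwrite('pics/w1.png',im[...,::-1]); np.savez('pics/w1.npz',im=im,d=d,M=M)
for l in('stop_rail','block','knob','end_plate','stop_face','pocket','next_hole'): find(l,'wrist',M)
P=cloud('wrist',d,st); np.save('pics/P1.npy',P)
x,y,zz=P[...,0],P[...,1],P[...,2]; ok=d>0
print('bench z',np.median(zz[ok&(abs(zz)<.01)&(x<.54)]))
def rect(name,m):
    n,l,s,c=cv2.connectedComponentsWithStats(m.astype(np.uint8))
    for i in range(1,n):
        if s[i,4]>150:
            p=P[l==i]; r=cv2.minAreaRect((p[:,:2]*1000).astype(np.float32)); print(name,r,s[i,4],np.median(p[:,2]),im[l==i].mean(0))
rect('z32',ok&(abs(zz-.032)<.004)&(x<.55)&(x>.4))
rect('hi',ok&(zz>.097)&(zz<.11)&(x>.54)&(x<.66))
rect('tube',ok&(abs(zz-.051)<.003)&(x>.54)&(x<.66))
rect('bed',ok&(abs(zz-.018)<.003)&(x>.54)&(x<.66))
rect('plates',ok&(abs(zz-.045)<.003)&(x>.5)&(x<.66))
E
```

```text
[ 0.5019 -0.0004  0.2507] [-3.1411 -0.0013 -1.7957] 0.14705433112943428
wrist pinpoint stop_rail 0.66 [ 0.595  -0.0825  0.0021]
wrist pinpoint block 0.98 [ 0.4738 -0.1514  0.0035]
wrist pinpoint block 0.94 [0.4946 0.0247 0.0007]
wrist pinpoint block 0.66 [ 0.4722  0.1808 -0.0013]
wrist pinpoint knob 0.77 [ 0.589  -0.1159  0.0892]
wrist pinpoint end_plate 0.56 [0.5705 0.0336 0.0019]
wrist pinpoint stop_face 0.86 [ 0.5573 -0.0811 -0.0025]
wrist pinpoint next_hole 0.71 [ 0.5945 -0.0746  0.0487]
bench z -0.0008656518649686196
z32 ((474.3123779296875, -146.39520263671875), (70.24540710449219, 45.37496566772461), 53.0705680847168) 2855 0.032020721153629916 [254.5377 213.1772   0.2595]
z32 ((494.0268249511719, 27.21369171142578), (69.75697326660156, 44.40227127075195), 76.78079223632812) 2249 0.0319770649336652 [112.3722  75.9911  49.3757]
z32 ((472.610107421875, 175.52682495117188), (42.36709976196289, 74.14054107666016), 80.87992858886719) 1571 0.03184872368158409 [  4.8116 164.9395 156.3832]
hi ((592.029296875, -116.2843017578125), (28.424667358398438, 29.20461082458496), 74.670654296875
[... 317 characters left out ...]
69) 2490 0.050746436528408045 [197.6863 197.9116 197.7614]
bed ((573.5296630859375, -145.95851135253906), (99.07605743408203, 10.568284034729004), 84.11642456054688) 618 0.017513208249817225 [244.3641 243.1942 242.6748]
bed ((585.8167114257812, -20.162010192871094), (41.59233093261719, 127.76695251464844), 9.641008377075195) 909 0.017689235796306324 [209.3179 205.0308 204.8218]
plates ((554.8300170898438, -87.16776275634766), (10.71773624420166, 28.506385803222656), 83.35123443603516) 272 0.04399467250817546 [247.375  236.6618   3.    ]
plates ((587.00927734375, -15.193405151367188), (39.04323196411133, 135.0466766357422), 12.710241317749023) 513 0.04458537883766783 [86.3977 88.0507 87.6647]
```

View pics/w1.png

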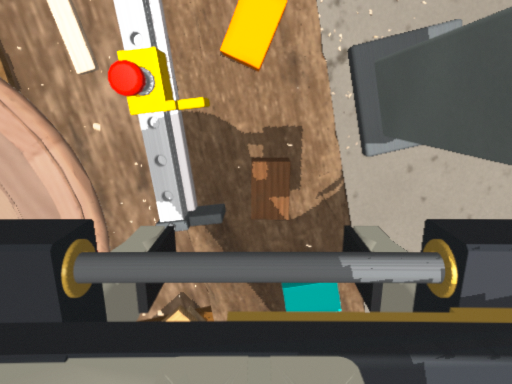

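The wrist picture shows the dark block at (270,188), the rail running (150,40)→(175,215), the end plate at (207,215), the yellow stop plate at (190,103) and the red knob at (127,77). Now I'll fit the rail's front line.

```bash
python3 - <<'E'
from h import *
z=np.load('pics/w1.npz'); P=np.load('pics/P1.npy'); d=z['d']
x,y,zz=P[...,0],P[...,1],P[...,2]; ok=d>0
def front(zc,x0,x1,ranges,q):
    m=ok&(abs(zz-zc)<.003)&(x>x0)&(x<x1); p=P[m]; o=[]
    for a in ranges:
        s=p[abs(p[:,1]-a)<.0025]
        if len(s)>4: o.append([a,np.percentile(s[:,0],q),np.median(s[:,0])])
    return np.array(o)
for n,zc,x0,x1,q in(('bed',.018,.55,.61,3),('tubefront',.051,.56,.66,3),('tubeback',.051,.56,.66,97)):
    o=front(zc,x0,x1,np.r_[np.arange(-.19,-.14,.005),np.arange(-.07,.03,.005)],q)
    k=np.polyfit(o[:,0],o[:,1],1); r=o[:,1]-np.polyval(k,o[:,0])
    o=o[abs(r)<.003]; k=np.polyfit(o[:,0],o[:,1],1)
    print(n,'yaw',-np.degrees(np.arctan(k[0])),'x at y=-.08',np.polyval(k,-.08),np.abs(o[:,1]-np.polyval(k,o[:,0])).max(),len(o))
m=ok&(zz>.03)&(zz<.05)&(x>.52)&(x<.565)&(y>0)&(y<.08); p=P[m]; print('endplate',p.min(0),p.max(0),np.median(p,0))
m=ok&(abs(zz-.045)<.003)&(x<.565)&(x>.52)
print('plates top',[ (P[m&c].min(0)[:2],P[m&c].max(0)[:2]) for c in (y<-.04,y>0)])
E
```

```text
bed yaw -6.458880238918398 x at y=-.08 0.5766531494314061 0.0007649323885047243 30
tubefront yaw -6.351999039329636 x at y=-.08 0.5838183388563117 0.00041874873251968037 28
tubeback yaw -6.357671427866178 x at y=-.08 0.6086971390691165 0.001035739486791698 29
endplate [0.5201 0.0352 0.03  ] [0.5649 0.0564 0.0468] [0.5582 0.0413 0.0434]
plates top [(array([ 0.5404, -0.0931]), array([ 0.5646, -0.0806])), (array([0.5547, 0.0359]), array([0.5649, 0.0478]))]
```

```bash
python3 - <<'E'
from h import *
go(.494,.0275,.08,-103.2); go(.494,.0275,.020,-103.2)
E
```

```text
go [-1.95  1.08 17.08] [-0.   0.   0.5]
go [-1.95  1.08 23.08] [-0.   0.   0.5]
```

Emit:
{"api": "move_arm", "payload": {
  "rows": [
    {"translation":[-1.9,1.1,4],"rot":[0,0,0.4],"hand":0.1},
    {"translation":[-1.9,1.1,8],"rot":[0,0,0.4],"hand":0.1},
    {"translation":[-1.9,1.1,12],"rot":[0,0,0.4],"hand":0.1},
    {"translation":[-1.9,1.1,15.5],"rot":[0,0,0.4],"hand":0.1},
    {"translation":[-1.9,1.1,18.5],"rot":[0,0,0.4],"hand":0.1},
    {"translation":[-1.9,1.1,21],"rot":[0,0,0.4],"hand":0.1},
    {"translation":[-1.9,1.1,23],"rot":[0,0,0.4],"hand":0.1},
    {"translation":[-1.9,1.1,23],"rot":[0,0,0.4],"hand":0.1}
  ]
}}

```text
t: 3.55
eef_pos: [0.4913, 0.026, 0.0172]
ee_rot: [3.136, -0.004, -1.8]
force: [-0.6, -0.3, -0.2]
width: 0.0792
gripper_force: 0.0
```

Emit:
{"api": "move_arm", "payload": {
  "rows": [
    {"translation":[0,0,0],"rot":[0,0,0],"hand":1},
    {"translation":[0,0,0],"rot":[0,0,0],"hand":1},
    {"translation":[0,0,0],"rot":[0,0,0],"hand":1},
    {"translation":[0,0,0],"rot":[0,0,0],"hand":1},
    {"translation":[0,0,0],"rot":[0,0,0],"hand":1},
    {"translation":[0,0,0],"rot":[0,0,0],"hand":1}
  ],
  "squeeze": 6
}}

```text
t: 4.05
eef_pos: [0.4943, 0.0263, 0.0214]
ee_rot: [-3.14, 0.001, -1.801]
force: [-0.9, 0.7, 5.9]
width: 0.0448
gripper_force: 6.1
```

```bash
python3 - <<'E'
from h import *
s=arm.get_state();print(s)
go(.5245,-.0025,s['eef_pos'][2],-96.4)
E
```

```text
{'t': 4.05, 'q': array([ 0.451 ,  0.3285, -0.6428,  0.0001, -0.5978, -0.6808]), 'qd': array([-0.0001,  0.0036,  0.0011,  0.0056, -0.0062,  0.0018]), 'joint_efforts': array([  0.1969, -43.9543,  17.199 ,   4.093 ,  -0.1122,   0.002 ]), 'eef_pos': array([0.4943, 0.0263, 0.0214]), 'ee_rot': array([-3.1402,  0.0011, -1.8006]), 'force': array([-0.8761,  0.6554,  5.9211]), 'moment': array([0.5412, 0.3526, 0.0037]), 'gripper_force': 6.124559864401817, 'width': 0.044810980911772644}
go [ 2.11 -3.59  0.  ] [-0.1  0.1 -6.8]
```

Emit:
{"api": "move_arm", "payload": {
  "rows": [
    {"translation":[0.4,-0.7,0],"rot":[0,0,-1.4],"hand":1},
    {"translation":[0.8,-1.4,0],"rot":[0,0,-2.8],"hand":1},
    {"translation":[1.3,-2.1,0],"rot":[0,0,-4.2],"hand":1},
    {"translation":[1.7,-2.8,0],"rot":[0,0,-5.6],"hand":1},
    {"translation":[2.1,-3.6,0],"rot":[0,0,-6.8],"hand":1},
    {"translation":[2.1,-3.6,0],"rot":[0,0,-6.8],"hand":1},
    {"translation":[2.1,-3.6,0],"rot":[0,0,-6.8],"hand":1},
    {"translation":[2.1,-3.6,0],"rot":[0,0,-6.8],"hand":1}
  ]
}}

```text
t: 4.72
eef_pos: [0.5252, -0.0027, 0.0214]
ee_rot: [-3.139, 0.0, -1.682]
force: [2.4, -3.5, 4.1]
width: 0.0449
gripper_force: 6.0
```

Emit:
{"api": "move_arm", "payload": {
  "rows": [
    {"translation":[0,0,0],"rot":[0,0,0],"hand":0.32},
    {"translation":[0,0,0],"rot":[0,0,0],"hand":0.32},
    {"translation":[0,0,0],"rot":[0,0,0],"hand":0.32},
    {"translation":[0,0,0],"rot":[0,0,0],"hand":0.32}
  ]
}}

```text
t: 5.05
eef_pos: [0.5237, -0.0025, 0.0204]
ee_rot: [3.141, -0.0, -1.682]
force: [-0.1, 0.7, 0.1]
width: 0.0589
gripper_force: 0.0
```

```bash
python3 - <<'E'
from h import *
O=np.array([.596,-.083]);X=np.array([.9938,-.1115]);Y=np.array([.1115,.9938])
s=arm.get_state();print(s['eef_pos'],s['ee_rot'],s['width'],s['force'])
t=s['eef_pos'][:2]-O;print('tcp rail',t@X,t@Y)
go(*(O+X*-.150+Y*.071),.13,-6.4); go(*(O+X*-.150+Y*.071),.02,-6.4)
E
```

```text
[ 0.5237 -0.0025  0.0204] [ 3.141  -0.0001 -1.682 ] 0.05885060680201319 [-0.0981  0.7041  0.1322]
tcp rail -0.08085252521490877 0.0719407097696611
go [  0.09   6.92 -10.96] [  0.   0. -90.]
go [0.09 6.92 0.04] [  0.   0. -90.]
```

Emit:
{"api": "move_arm", "payload": {
  "rows": [
    {"translation":[0,0,-3.5],"rot":[0,0,0],"hand":0.32},
    {"translation":[0,0,-7],"rot":[0,0,0],"hand":0.32},
    {"translation":[0,2.5,-11],"rot":[0,0,-7],"hand":0.77},
    {"translation":[0,5,-11],"rot":[0,0,-14],"hand":0.77},
    {"translation":[0,7,-11],"rot":[0,0,-21],"hand":0.77},
    {"translation":[0,7,-11],"rot":[0,0,-28],"hand":0.77},
    {"translation":[0,7,-11],"rot":[0,0,-35],"hand":0.77},
    {"translation":[0,7,-11],"rot":[0,0,-42],"hand":0.77}
  ]
}}

```text
t: 5.72
eef_pos: [0.454, 0.0054, 0.1309]
ee_rot: [-3.141, -0.0, -0.942]
force: [0.1, 0.1, -0.8]
width: 0.0252
gripper_force: 0.0
```

Emit:
{"api": "move_arm", "payload": {
  "rows": [
    {"translation":[0,0,0],"rot":[0,0,-7],"hand":0.77},
    {"translation":[0,0,0],"rot":[0,0,-14],"hand":0.77},
    {"translation":[0,0,0],"rot":[0,0,-21],"hand":0.77},
    {"translation":[0,0,0],"rot":[0,0,-28],"hand":0.77},
    {"translation":[0,0,0],"rot":[0,0,-35],"hand":0.77},
    {"translation":[0,0,0],"rot":[0,0,-42],"hand":0.77},
    {"translation":[0,0,0],"rot":[0,0,-48],"hand":0.77},
    {"translation":[0,0,0],"rot":[0,0,-48],"hand":0.77}
  ]
}}

```text
t: 6.38
eef_pos: [0.4542, 0.0052, 0.1304]
ee_rot: [3.142, 0.0, -0.106]
force: [-0.5, 0.5, -0.6]
width: 0.02
gripper_force: 0.0
```

```bash
cat >> h.py <<'E'
O=np.array([.596,-.083]);X=np.array([.9938,-.1115]);Y=np.array([.1115,.9938])
def rail(p): t=np.array(p)[:2]-O; return np.array([t@X,t@Y])
E
python3 - <<'E'
from h import *
arm.grab_frame('wrist')
s=arm.get_state();print(s['eef_pos'],s['ee_rot'],s['width'],rail(s['eef_pos']))
go(*(O+X*-.150+Y*.071),.02,-6.4)
im,d=arm.grab_frame('wrist'); cv2.imwrite('pics/w2.png',im[...,::-1])
P=cloud('wrist',d,s); m=(d>0)&(abs(P[...,2]-.032)<.004)&(P[...,0]<.56)&(P[...,0]>.44)&(abs(P[...,1])<.06)
r=cv2.minAreaRect((P[m][:,:2]*1000).astype(np.float32)); print(r,rail(np.array(r[0])/1000))
E
```

```text
[0.4543 0.0052 0.1304] [ 3.1415  0.0003 -0.1129] 0.020337498579072476 [-0.1507  0.0719]
go [ 0.07  0.08 11.04] [ 0.   0.  -0.1]
((529.6199951171875, 6.196083068847656), (86.24910736083984, 53.248355865478516), 83.48092651367188) [-0.0759  0.0812]
```

View pics/w2.png

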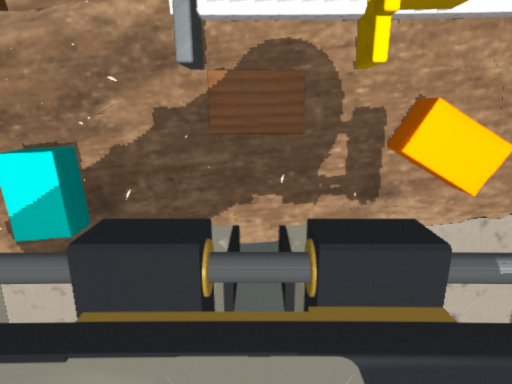

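The wrist picture shows the block square to the rail at (257,101), with the end plate to its left (inner edge ≈203 px) and the stop to its right (≈362 px). I'll check the gap numerically.

```bash
python3 - <<'E'
from h import *
s=arm.get_state()
im,d=arm.grab_frame('wrist'); P=cloud('wrist',d,s); q=P.copy()
q[...,0],q[...,1]=[(P[...,:2]-O)@v for v in(X,Y)]
hsv=cv2.cvtColor(im,cv2.COLOR_RGB2HSV)
m=(d>0)&(abs(q[...,2]-.032)<.003)&(q[...,0]<-.045)&(q[...,0]>-.12)&(q[...,1]>0)&(q[...,1]<.108)&(hsv[...,1]>70)
r=cv2.minAreaRect((q[m][:,:2]*1000).astype(np.float32)); print('block',r)
m=(d>0)&(abs(q[...,2]-.045)<.003)&(q[...,0]<-.02)&(q[...,0]>-.07)
for c in(q[...,1]>.08,q[...,1]<.04): print('plate',np.percentile(q[m&c],[2,98],axis=0))
E
```

```text
block ((-80.2048110961914, 72.9896469116211), (69.7315902709961, 44.607666015625), 89.8406982421875)
plate [[-0.0541  0.1142  0.0424]
 [-0.0206  0.1256  0.0462]]
plate [[-0.0541 -0.0131  0.0423]
 [-0.0227 -0.0035  0.0468]]
```

Emit:
{"api": "move_arm", "payload": {
  "rows": [
    {"translation":[0,0,4],"rot":[0,0,0],"hand":0.77},
    {"translation":[0,0,8],"rot":[0,0,0],"hand":0.77},
    {"translation":[0,0,10],"rot":[0,0,0],"hand":0.77},
    {"translation":[0,0,11],"rot":[0,0,0],"hand":0.77},
    {"translation":[1.5,0,11],"rot":[0,0,0],"hand":0.77},
    {"translation":[3,0,11],"rot":[0,0,0],"hand":0.77},
    {"translation":[3.5,0,11],"rot":[0,0,0],"hand":0.77},
    {"translation":[4,0,11],"rot":[0,0,0],"hand":0.77}
  ]
}}

```text
t: 7.2
eef_pos: [0.4944, 0.0006, 0.0203]
ee_rot: [3.141, 0.001, -0.114]
force: [-1.4, -0.7, 1.5]
width: 0.02
gripper_force: 0.7
```

Emit:
{"api": "move_arm", "payload": {
  "rows": [
    {"translation":[0.5,0,0],"rot":[0,0,0],"hand":0.77},
    {"translation":[1,0,0],"rot":[0,0,0],"hand":0.77},
    {"translation":[1.5,0,0],"rot":[0,0,0],"hand":0.77},
    {"translation":[2,0,0],"rot":[0,0,0],"hand":0.77},
    {"translation":[2.4,0,0],"rot":[0,0,0],"hand":0.77},
    {"translation":[2.7,0,0],"rot":[0,0,0],"hand":0.77},
    {"translation":[3.0,0,0],"rot":[0,0,0],"hand":0.77},
    {"translation":[3.2,0,0],"rot":[0,0,0],"hand":0.77}
  ]
}}

```text
t: 7.87
eef_pos: [0.5263, -0.0028, 0.0206]
ee_rot: [-3.142, -0.0, -0.111]
force: [-1.4, 0.1, 0.9]
width: 0.02
gripper_force: 0.8
```

```bash
cat > blk.py <<'E'
from h import *
arm.grab_frame('wrist'); s=arm.get_state();print(s['eef_pos'],s['ee_rot'],s['force'],rail(s['eef_pos']))
im,d=arm.grab_frame('wrist'); P=cloud('wrist',d,s); q=P.copy()
q[...,0],q[...,1]=[(P[...,:2]-O)@v for v in(X,Y)]
hsv=cv2.cvtColor(im,cv2.COLOR_RGB2HSV)
m=(d>0)&(abs(q[...,2]-.032)<.003)&(q[...,0]<-.01)&(q[...,0]>-.12)&(q[...,1]>0)&(q[...,1]<.113)&(hsv[...,1]>70)
cv2.imwrite('pics/blk.png',im[...,::-1])
print(m.sum())
if m.sum()>50: print('block',cv2.minAreaRect((q[m][:,:2]*1000).astype(np.float32)),np.percentile(q[m],[1,99],axis=0))
E
python3 blk.py
```

```text
[ 0.5267 -0.0028  0.0206] [-3.1415 -0.0003 -0.111 ] [-0.2425 -0.0513 -0.2006] [-0.0778  0.072 ]
14983
block ((-55.01096725463867, 72.84815979003906), (69.92045593261719, 65.69402313232422), 89.73516082763672) [[-0.0657  0.0392  0.0305]
 [-0.0225  0.1064  0.0335]]
```

Emit:
{"api": "move_arm", "payload": {
  "rows": [
    {"translation":[0.15,0,0],"rot":[0,0,0],"hand":0.77},
    {"translation":[0.3,0,0],"rot":[0,0,0],"hand":0.77},
    {"translation":[0.45,0,0],"rot":[0,0,0],"hand":0.77},
    {"translation":[0.45,0,0],"rot":[0,0,0],"hand":0.77},
    {"translation":[0.45,0,0],"rot":[0,0,0],"hand":0.77}
  ]
}}

```text
t: 8.38
eef_pos: [0.5293, -0.0034, 0.0203]
ee_rot: [3.141, 0.002, -0.111]
force: [-5.3, 1.5, 2.1]
width: 0.0204
gripper_force: 2.4
```

```bash
python3 blk.py
```

```text
[ 0.5293 -0.0034  0.0203] [ 3.1411  0.0021 -0.1114] [-4.3586  1.7038  2.6669] [-0.0751  0.0717]
15043
block ((-52.3302116394043, 72.77857208251953), (69.82080841064453, 65.63837432861328), 89.8515396118164) [[-0.0629  0.0391  0.0305]
 [-0.0198  0.1063  0.0335]]
```

Emit:
{"api": "move_arm", "payload": {
  "rows": [
    {"translation":[-1.5,0,0],"rot":[0,0,0],"hand":0.77},
    {"translation":[-3,0,0],"rot":[0,0,0],"hand":0.77},
    {"translation":[-3,0,-4],"rot":[0,0,0],"hand":0.3},
    {"translation":[-3,0,-8],"rot":[0,0,0],"hand":0.1},
    {"translation":[-3,0,-12],"rot":[0,0,0],"hand":0.1},
    {"translation":[-3,0,-15],"rot":[0,0,0],"hand":0.1},
    {"translation":[-3,0,-15],"rot":[0,0,0],"hand":0.1},
    {"translation":[-3,0,-15],"rot":[0,0,0],"hand":0.1}
  ]
}}

```text
t: 9.15
eef_pos: [0.5022, 0.0006, 0.173]
ee_rot: [-3.139, -0.005, -0.111]
force: [-0.6, -0.2, 0.4]
width: 0.0549
gripper_force: 0.0
```

```bash
python3 blk.py; python3 - <<'E'
from h import *
s=arm.get_state(); im,d=arm.grab_frame('wrist'); P=cloud('wrist',d,s)
hsv=cv2.cvtColor(im,cv2.COLOR_RGB2HSV); z=P[...,2]
m=(d>0)&(abs(z-.1025)<.005)&(P[...,0]>.55)&(P[...,0]<.65)&(hsv[...,1]>120)
print(m.sum()); 
if m.sum()>50: print(cv2.minAreaRect((P[m][:,:2]*1000).astype(np.float32)),np.median(P[m],0))
go(.592,-.116,.15,-6.4);go(.592,-.116,.092,-6.4)
E
```

```text
[0.501  0.0002 0.1713] [-3.1403 -0.0019 -0.1112] [-0.457   0.1977 -0.5529] [-0.1036  0.0721]
4350
block ((-42.783973693847656, 72.72364807128906), (44.06480407714844, 69.95310974121094), 0.10492642968893051) [[-0.0646  0.039   0.0302]
 [-0.0209  0.1067  0.0337]]
2106
((592.6648559570312, -115.93506622314453), (29.503690719604492, 28.71831512451172), 6.316783428192139) [ 0.5927 -0.1146  0.1025]
go [10.42 10.49  1.96] [0.  0.1 0. ]
go [10.43 10.49  7.76] [0.  0.1 0. ]
```

Emit:
{"api": "move_arm", "payload": {
  "rows": [
    {"translation":[2.7,2.7,0],"rot":[0,0,0],"hand":0.2},
    {"translation":[5.4,5.4,0],"rot":[0,0,0],"hand":0.2},
    {"translation":[8,8,0],"rot":[0,0,0],"hand":0.2},
    {"translation":[10.5,10.5,0],"rot":[0,0,0],"hand":0.2},
    {"translation":[10.5,10.5,1],"rot":[0,0,0],"hand":0.2},
    {"translation":[10.5,10.5,3],"rot":[0,0,0],"hand":0.2},
    {"translation":[10.5,10.5,5],"rot":[0,0,0],"hand":0.2},
    {"translation":[10.5,10.5,5],"rot":[0,0,0],"hand":0.2}
  ]
}}

```text
t: 9.97
eef_pos: [0.5901, -0.1163, 0.1148]
ee_rot: [3.141, 0.009, -0.113]
force: [-1.0, 1.1, -1.1]
width: 0.0699
gripper_force: 0.0
```

```bash
python3 - <<'E'
from h import *
s=arm.get_state();print(s['eef_pos'],s['ee_rot'],s['width'],s['force'],rail(s['eef_pos']))
go(.5925,-.116,.092,-6.4)
E
```

```text
[ 0.5901 -0.1163  0.1148] [ 3.1406  0.0093 -0.1128] 0.06988636238948207 [-0.9562  1.0779 -1.0689] [-0.0021 -0.0338]
go [ 0.26 -0.06  2.28] [ 0.1  0.5 -0.1]
```

Emit:
{"api": "move_arm", "payload": {
  "rows": [
    {"translation":[0,0,0.8],"rot":[0,0,0],"hand":0.2},
    {"translation":[0,0,1.6],"rot":[0,0,0],"hand":0.2},
    {"translation":[0,0,2.4],"rot":[0,0,0],"hand":0.2},
    {"translation":[0,0,2.8],"rot":[0,0,0],"hand":0.2},
    {"translation":[0,0,2.8],"rot":[0,0,0],"hand":0.2},
    {"translation":[0,0,2.8],"rot":[0,0,0],"hand":0.2},
    {"translation":[0,0,2.8],"rot":[0,0,0],"hand":0.2}
  ]
}}

```text
t: 10.55
eef_pos: [0.5938, -0.1159, 0.0931]
ee_rot: [-3.142, -0.001, -0.111]
force: [-0.1, -0.2, 0.5]
width: 0.0703
gripper_force: 0.0
```

```bash
python3 - <<'E'
from h import *
s=arm.get_state();print(s['eef_pos'],s['ee_rot'],s['width'],s['force'],rail(s['eef_pos']))
go(.5925,-.116,.092,-6.4)
E
```

```text
[ 0.5938 -0.1159  0.0931] [-3.1416 -0.0009 -0.1108] 0.07033240002178796 [-0.0672 -0.2292  0.4532] [ 0.0015 -0.033 ]
go [-0.13  0.02  0.11] [-0.  -0.1  0.1]
```

Emit:
{"api": "move_arm", "payload": {
  "rows": [
    {"translation":[-0.1,0,0.1],"rot":[0,0,0],"hand":0.2},
    {"translation":[-0.1,0,0.1],"rot":[0,0,0],"hand":1},
    {"translation":[-0.1,0,0.1],"rot":[0,0,0],"hand":1},
    {"translation":[-0.1,0,0.1],"rot":[0,0,0],"hand":1},
    {"translation":[-0.1,0,0.1],"rot":[0,0,0],"hand":1},
    {"translation":[-0.1,0,0.1],"rot":[0,0,0],"hand":1},
    {"translation":[-0.1,0,0.1],"rot":[0,0,0],"hand":1},
    {"translation":[-0.1,0,0.1],"rot":[0,0,0],"hand":1}
  ],
  "squeeze": 40
}}

```text
t: 11.22
eef_pos: [0.5925, -0.1159, 0.0916]
ee_rot: [-3.142, 0.0, -0.111]
force: [-0.2, 2.3, 0.1]
width: 0.0289
gripper_force: 12.8
```

Emit:
{"api": "move_arm", "payload": {
  "rows": [
    {"translation":[0,0,0],"rot":[0,0,0],"hand":1},
    {"translation":[0,0,0],"rot":[0,0,0],"hand":1},
    {"translation":[0,0,-0.4],"rot":[0,0,0],"hand":1},
    {"translation":[0,0,-0.8],"rot":[0,0,0],"hand":1},
    {"translation":[0,0,-1.2],"rot":[0,0,0],"hand":1},
    {"translation":[0,0,-1.5],"rot":[0,0,0],"hand":1},
    {"translation":[0,0,-1.5],"rot":[0,0,0],"hand":1},
    {"translation":[0,0,-1.5],"rot":[0,0,0],"hand":1}
  ]
}}

```text
t: 11.88
eef_pos: [0.5924, -0.1158, 0.1065]
ee_rot: [-3.141, 0.0, -0.111]
force: [3.4, 0.2, -8.3]
width: 0.0284
gripper_force: 40.0
```

```bash
python3 - <<'E'
from h import *
s=arm.get_state();print(s['eef_pos'],s['ee_rot'],s['width'],s['force'],rail(s['eef_pos']))
for c in('scene','wrist'):
    im,d=arm.grab_frame(c); find('knob',c,T(c)); cv2.imwrite(f'pics/{c}3.png',im[...,::-1])
E
```

```text
[ 0.5924 -0.1158  0.1065] [-3.1414  0.0001 -0.1112] 0.028393250301974017 [ 3.3966  0.1843 -8.3264] [ 0.    -0.033]
scene pinpoint knob 0.65 [ 0.5922 -0.1161  0.1052]
wrist pinpoint knob 0.79 [ 0.5891 -0.114   0.1038]
```

Emit:
{"api": "move_arm", "payload": {
  "rows": [
    {"translation":[0,-0.5,0],"rot":[0,0,0],"hand":1},
    {"translation":[0,-1,0],"rot":[0,0,0],"hand":1},
    {"translation":[0,-1.6,0],"rot":[0,0,0],"hand":1},
    {"translation":[0,-2.3,0],"rot":[0,0,0],"hand":1},
    {"translation":[0,-3.0,0],"rot":[0,0,0],"hand":1},
    {"translation":[0,-3.6,0],"rot":[0,0,0],"hand":1},
    {"translation":[0,-4,0],"rot":[0,0,0],"hand":1},
    {"translation":[0,-4,0],"rot":[0,0,0],"hand":1}
  ]
}}

```text
t: 12.75
eef_pos: [0.597, -0.0748, 0.1065]
ee_rot: [-3.141, 0.0, -0.11]
force: [2.4, 1.4, -8.2]
width: 0.0281
gripper_force: 40.0
```

```bash
python3 - <<'E'
from h import *
s=arm.get_state();print(s['eef_pos'],s['ee_rot'],s['width'],s['force'],rail(s['eef_pos']))
E
```

```text
[ 0.597  -0.0748  0.1065] [-3.1411  0.0001 -0.1102] 0.028060157448236162 [ 2.4078  1.3792 -8.205 ] [0.     0.0082]
```

Emit:
{"api": "move_arm", "payload": {
  "rows": [
    {"translation":[0,0,0],"rot":[0,0,0],"hand":1},
    {"translation":[0,0,0.3],"rot":[0,0,0],"hand":1},
    {"translation":[0,0,0.6],"rot":[0,0,0],"hand":1},
    {"translation":[0,0,0.9],"rot":[0,0,0],"hand":1},
    {"translation":[0,0,1.2],"rot":[0,0,0],"hand":1},
    {"translation":[0,0,1.5],"rot":[0,0,0],"hand":1},
    {"translation":[0,0,1.5],"rot":[0,0,0],"hand":1},
    {"translation":[0,0,1.5],"rot":[0,0,0],"hand":1}
  ]
}}

```text
t: 13.42
eef_pos: [0.5968, -0.0764, 0.0916]
ee_rot: [3.141, 0.0, -0.111]
force: [0.3, 0.1, -4.5]
width: 0.0275
gripper_force: 40.0
```

```bash
python3 - <<'E'
from h import *
s=arm.get_state();print(s['eef_pos'],s['ee_rot'],s['width'],s['force'],rail(s['eef_pos']))
for c in('scene','wrist'):
    im,d=arm.grab_frame(c); find('knob',c,T(c)); find('stop_face',c,T(c)); cv2.imwrite(f'pics/{c}4.png',im[...,::-1])
E
```

```text
[ 0.5968 -0.0764  0.0916] [ 3.1413  0.0001 -0.1112] 0.027513327576472273 [ 0.3223  0.0706 -4.539 ] [0.0001 0.0067]
scene pinpoint knob 0.57 [ 0.5975 -0.0764  0.0924]
scene pinpoint stop_face 0.94 [ 0.567  -0.0412  0.0012]
scene pinpoint stop_face 0.66 [ 0.564  -0.003   0.0003]
wrist pinpoint knob 0.79 [ 0.5966 -0.0753  0.0855]
```

Emit:
{"api": "move_arm", "payload": {
  "rows": [
    {"translation":[0,0,0.1],"rot":[0,0,0],"hand":1},
    {"translation":[0,0,0.2],"rot":[0,0,0],"hand":1},
    {"translation":[0,0,0.2],"rot":[0,0,0],"hand":1},
    {"translation":[0,0,0.2],"rot":[0,0,0],"hand":1}
  ]
}}

```text
t: 14.05
eef_pos: [0.5971, -0.0764, 0.0914]
ee_rot: [3.141, -0.001, -0.111]
force: [-4.7, 0.4, 10.0]
width: 0.0277
gripper_force: 40.0
```

```bash
python3 - <<'E'
from h import *
s=arm.get_state();print(s['eef_pos'],s['width'],s['force'],rail(s['eef_pos']))
im,d=arm.grab_frame('scene'); cv2.imwrite('pics/s5.png',cv2.resize(im[150:270,200:360,::-1],None,fx=5,fy=5,interpolation=cv2.INTER_CUBIC))
im,d=arm.grab_frame('wrist'); cv2.imwrite('pics/w5.png',im[...,::-1])
E
```

```text
[ 0.5971 -0.0764  0.0914] 0.027710054069753548 [-4.7377  0.4351  9.9844] [0.0004 0.0067]
```

View pics/s5.png

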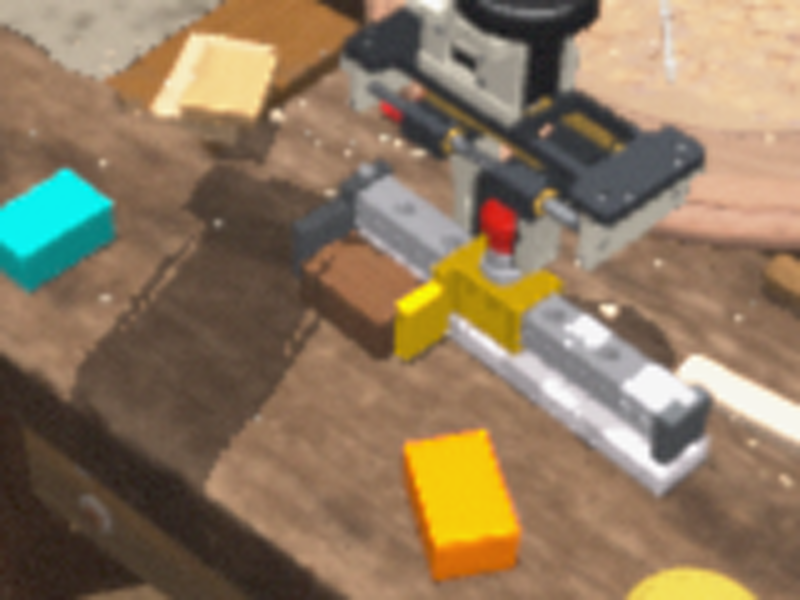

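View pics/w5.png

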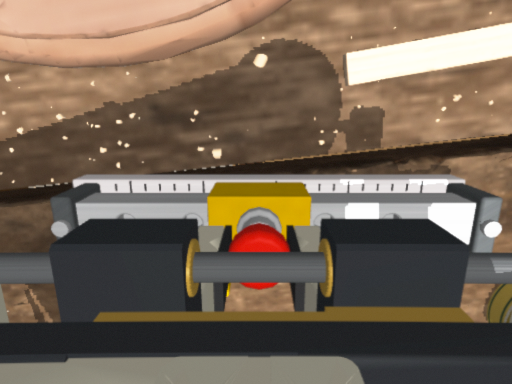

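The crop shows the yellow stop plate at (420,320) closed up to the block at (365,295), which lies against the end plate at (320,235) with the knob held. The wrist view shows the knob (260,255) between the pads. The tool is back at its original grasp height and bottoms out at +10 N, so the pin is fully down.

```bash
python3 -c "
from h import *
print(arm.job_done())"
```

```text
the job is handed in; nothing more can be done
None
```

I handed the job in at about 14 s of the 51 s allowed. The block lies flat against the bed in the pocket, the stop has moved one hole toward the end plate, and the pin is fully down with the red knob still gripped at 40 N. The hand-in gave no verdict, so this rests on the final pose, force and picture checks. Nothing I did went near the wax tin, turned knob or pale cube, but I didn't re-measure them.

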